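Index the brake disc to its paint mark and set the gauge needle

TASK

First take the spanner off the brake disc and put it down flat in the red tool tray. Then turn the disc on by its studs to its next click, so that the yellow paint mark clicks in under the gauge's stylus, and after that turn the gauge's black knob until the black needle lines up with the red limit hand. Let go of everything, do not shift the red hand, and leave the other things on the bench where they are.

Things in the scene. Friction and masses are not known exactly. Their poses are not given: they have to be found in the camera images.
- stand: brake-disc checking stand, fixed: blue base, and on its +x side (world direction varies) a blue column with a gauge head whose flat top is 120 mm high and spans 150 to 245 mm from the disc's axis, 75 mm to either side. Origin on the table under the disc's vertical axis, z up.
- hub (a point): centre of the disc at the height of its friction face, 70 mm above the table. Steel disc 280 mm across; in its middle a dark hat 132 mm across, its top 25 mm above the face, with a low cap (48 mm across, 8 mm high) and five upright brass studs, 13 mm thick, 42 mm long (tips 137 mm above the table), on a 50 mm radius, 72 degrees apart.
- mark (a point): point of the yellow paint stripe on the disc's friction face, 112 mm from the axis; it turns with the disc. One of the five studs stands on the same radius as the stripe.
- stylus (a point): the point on the friction face right under the gauge's thin steel stylus (8 mm thick, red cap, top 118 mm above the table), 112 mm from the axis. Its arm, 14 mm wide, runs outward to the gauge head. Stylus and arm never touch the disc.
- disc (a joint): disc angle, rad, anticlockwise from above positive; 0 (and every 2 pi): mark under the stylus. Turns either way without stops; a spring detent holds it every 72 degrees (five clicks a turn), hump half way (36 degrees), up to 0.4 N m (8 N at a stud). Let go past the hump it swings on into the next click by itself in about 1 s. It starts one click anticlockwise of the stylus.
- knob_grip (a point): grip point of the black ribbed setting knob on the gauge head, on its vertical axis, 150 mm above the table; the knob is a drum 36 mm across, from 128 to 164 mm high.
- knob (a joint): angle of the setting knob, rad, anticlockwise from above positive, stops at +-3.2; light friction (0.05 N m), stays where it is left.
- needle (a joint): angle of the black needle, rad, anticlockwise from above positive. Geared to the knob: the needle turns half as much as the knob, in the same sense.
- limit (a joint): angle of the red limit hand on the same pivot and with the same zero as the needle; it is set stiffly and must stay put. When needle equals limit the two hands are in line.
- needle_tip (a point): tip of the black needle, 54 mm from its pivot, 4 mm wide, on the white dial; the hands lie 3 to 7 mm above the gauge head's top, under the level of the knob's grip.
- limit_tip (a point): tip of the red limit hand, 54 mm from the pivot, 6 mm wide, just under the needle.
- spanner: loose bright spanner, 174 mm long, 0.2 kg, left lying flat on the disc's friction face beside the hat. Origin: under its middle, on the face it lies on. x along its length (shank 112 mm long, 18 mm wide, 10 mm thick; the two heads up to 34 mm wide, 12 mm thick), z up.
- tray: fixed open red tool tray, 240 mm (its x) by 135 mm (its y), walls 35 mm high and 4 mm thick, floor 4 mm thick. Origin: under its centre, on the table. It stands on the robot's left or right; a blue socket case of the same size stands on the other side.
- case: the blue socket case, full, same size as the tray; fixed. Origin under its centre.
- impact_gun: bystander: impact wrench lying on its side, about 200 mm by 170 mm, 60 mm high. Origin on the table under its barrel.
- spray_can: bystander: standing spray can, 62 mm across, 190 mm high. Origin under its centre.
- grease_jar: bystander: standing jar, 74 mm across, 90 mm high. Origin under its centre.
- hub_bearing: bystander: dark wheel bearing, 110 mm across, 58 mm high. Origin under its centre.
- pad_box: bystander: blue box of brake pads, 90 by 160 by 60 mm high. Origin under its centre.
There are look-alikes about, which are no part of the job. Of the things shaped like the spanner, the aluminium one is meant.

How it is judged:
On the way, in this order (a step that is already met when the one before it is completed fails the run):
1. the spanner lies in the red tray, let go (x of spanner in the frame of tray between -0.06 and 0.06 m and y of spanner in the frame of tray between -0.06 and 0.06 m and z of spanner in the frame of tray below 0.02 m and angle between spanner's own z axis and vertical below 0.15 rad and linear speed of spanner below 0.03 m/s and contact force between the fingers and spanner below 0.2 N), for 0.2 s.
2. the yellow mark has clicked in under the stylus, disc at rest and let go (horizontal distance between mark and stylus below 0.008 m and velocity of joint disc between -0.08 and 0.08 rad/s and contact force between the fingers and disc below 0.2 N), for 0.3 s.
3. the needle lines up with the red hand, knob let go (horizontal distance between needle_tip and limit_tip below 0.004 m and contact force between the fingers and knob below 0.2 N), for 0.2 s.
At the end, for the whole second after the job is handed in: Spanner flat and at rest in the red tray, its middle within 60 mm of the tray's centre along both tray axes; disc at rest with the yellow mark within 8 mm of the point under the stylus; needle tip within 4 mm of the red hand's tip; spanner, disc and knob let go (all of step 1 and all of step 2 and all of step 3); the robot touches nothing.
It fails at once if a bystander is shifted more than 30 mm (distance of any of impact_gun, spray_can, grease_jar, hub_bearing, pad_box from where it was at the start of the episode above 0.03 m).
It fails at once if a standing bystander is knocked over (angle between any of spray_can, grease_jar, hub_bearing, pad_box's own z axis and vertical above 0.5 rad).
It fails at once if the red limit hand is shifted (its tip by more than 6 mm) (distance of limit_tip from where it was at the start of the episode above 0.006 m).
It also fails if it takes over 72 s, if anything falls off the work surface, if the arm or the gripper's body presses on something with over 40 N, if the wrist force passes 120 N, or if a joint passes its speed limit or range.

ROBOT

A 6-joint arm with a two-finger parallel gripper is mounted at the origin on the work surface. World frame = base frame: x ahead of the robot, y to its left, z up, the work surface at z = 0. Lengths are in m, angles in rad, forces in N, time in s.
With the tool pointing down it reaches from about 0.375 to 0.975 m from the base axis. Payload 3.8 kg.
Tool frame: the origin (TCP) lies midway between the tips of the shut fingers; the grasp point (between the pads) lies 19 mm behind it; z points along the fingers, y is the line along which they close (so a half turn about z gives the same grasp; the last joint's range is limited). The gripper opens to 88 mm and grips with 3 to 60 N. Pads are 18 mm wide; open, the fingers measure 123 mm over their backs; the gripper's body (75 mm by 187 mm) begins 45 mm behind the grasp point.
Start: joints at [-1.332, 0.264, 1.604, -0, 1.274, -0.037], TCP at [0.184, -0.649, 0.239] pointing down, gripper open.
Joint ranges: [-2.63, 2.63], [-0.94, 2.18], [0.31, 2.57], [-1.31, 4.45], [0, 2.66], [-2.55, 2.55]. Speed limits (rad/s): [2.57, 2.57, 3.14, 3.14, 3.14, 3.14].

INTERFACE

Orientations are given as a rotation vector (axis times angle).
In Python, from cell import manip, inverse_kinematics, cams, order gives the robot as it stands. Calls block until the motion is done:
- manip.move_pose(position, orientation): joint-space move of the TCP to a pose.
- manip.move_linear(position, rate=0.15, rot=None): straight line of the TCP; rot=None keeps the orientation; rate is the mean speed in m/s.
- manip.set_joints(angles): joint-space move.
- manip.set_gripper(opening, force=None): finger opening in m; force is the grip in N (None keeps the last); returns when the fingers have stopped.
- manip.dwell(seconds).
- inverse_kinematics(position, orientation): joint angles nearest the present ones, or None.
- manip.state(): the state.
- cams.capture(name): name is "scene" or "side" or "wrist"; returns a dict with "image" (480x640x3 uint8, blue, green, red), "z_map" (480x640 float32, m along the optical axis (not along the pixel's ray), 0 where there is no reading), "intrinsics" (3x3 intrinsics, pixels), "k1" (the pictures are not rectified: a ray, as slopes to the right and down, at radius r is drawn at 1 + k1 r^2 times it, then the intrinsics apply), "position" and "orientation" of the camera in the world; the wrist camera has in their place "T_tool_cam" (4x4, takes a point from camera to tool coordinates, whose origin is the TCP and whose axes are the flange's). Camera axes: x right, y down, z forward; pixel columns grow to the right and rows downward; lengths in m; the calibration is good to about 2 mm. A picture is of the moment at which its call begins: read the wrist's pose just before it.
A pose or a line that the arm cannot do raises manip.IKError and nothing moves.
- order.close_job(): hands the job in; it is judged then, once.
The state is a dict: "clock": time; "joint_pos": joint angles; "joint_velocities": joint speeds; "tau": joint torques, N m; "tool_pos": TCP position; "tcp_rot": TCP orientation; "contact_force": force on the tool from outside, world axes, zero at the start; "moment": the same for the moment, N m; "gripper_width": finger opening in m; "grasp_force": force on a finger pad.
Only numpy, scipy, OpenCV 4.12 (cv2) and the standard library are available. Lean on these libraries where they do the work, as an engineer would, in place of code of your own. Each camera call takes 0.05 s, during which the arm holds its last target. There are 200 camera calls.

## Working session

There is one attempt and no reset: what is moved stays moved. The work goes in short steps, each a Python script; the robot and the scene stay as the last script left them, time stands still between calls to the robot, and variables do not carry over. Pictures are saved under pics/ and viewed, at most 10 in all, crops included, and the job is handed in when it is done.

```bash
mkdir -p pics; ls; cat > h.py <<'E'
import numpy as np,cv2,pickle
from scipy.spatial.transform import Rotation as R
def grab(name):
    from cell import manip,cams
    s=manip.state(); d=cams.capture(name); d['s']=s
    if name=='wrist':
        T=np.eye(4);T[:3,:3]=R.from_rotvec(s['tcp_rot']).as_matrix();T[:3,3]=s['tool_pos'];d['T']=T@np.array(d['T_tool_cam'])
    else:
        o=np.array(d['orientation']);T=np.eye(4)
        T[:3,:3]=o if o.shape==(3,3) else R.from_rotvec(o).as_matrix() if o.size==3 else R.from_quat(o).as_matrix()
        T[:3,3]=d['position'];d['T']=T
    return d
def ray(d,u,v):
    K=np.array(d['intrinsics']);x=(u-K[0,2])/K[0,0];y=(v-K[1,2])/K[1,1]
    rd=np.hypot(x,y);r=rd
    for _ in range(20): r=rd/(1+d['k1']*r*r)
    f=r/rd if rd>0 else 1
    return np.array([x*f,y*f,1])
def at_z(d,u,v,z):
    q=d['T'][:3,:3]@ray(d,u,v);o=d['T'][:3,3];return o+q*(z-o[2])/q[2]
def at_depth(d,u,v):
    z=np.median(d['z_map'][v-1:v+2,u-1:u+2]);return d['T'][:3,3]+d['T'][:3,:3]@(ray(d,u,v)*z)
def proj(d,p):
    c=d['T'][:3,:3].T@(np.asarray(p)-d['T'][:3,3]);x,y=c[:2]/c[2];f=1+d['k1']*(x*x+y*y);K=np.array(d['intrinsics'])
    return K[0,0]*x*f+K[0,2],K[1,1]*y*f+K[1,2]
def save(d,n): pickle.dump({k:v for k,v in d.items()},open(n,'wb'))
def load(n): return pickle.load(open(n,'rb'))
E
python3 - <<'E'
from h import *
for n in('scene','side'):
    d=grab(n);save(d,n+'.pkl');cv2.imwrite(f'pics/{n}.png',d['image']);print(n,d['T'].round(3),np.shape(d['orientation']),d['k1'])
E
```

```text
pics
scene [[ 0.725  0.478 -0.496  1.232]
 [ 0.689 -0.509  0.516 -0.662]
 [-0.006 -0.716 -0.698  1.056]
 [ 0.     0.     0.     1.   ]] (3,) -0.15841256562166559
side [[-0.854 -0.351  0.383  0.194]
 [-0.519  0.548 -0.656  0.611]
 [ 0.02  -0.759 -0.651  0.719]
 [ 0.     0.     0.     1.   ]] (3,) -0.07161424133063213
```

View pics/scene.png

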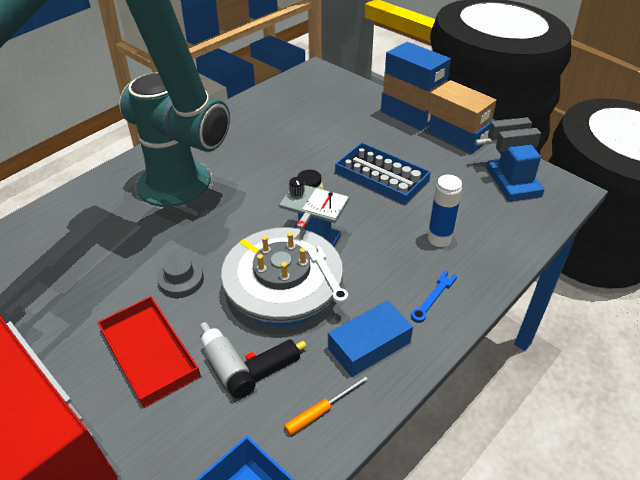

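View pics/side.png

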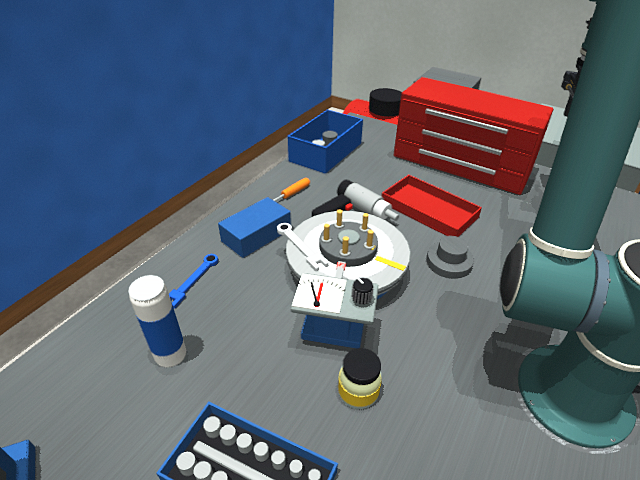

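The scene view shows the bright spanner lying on the disc, ring head near (340,295) and jaw near (318,252). The candidates are:
- **Spanner:** the aluminium one on the disc at (328,275), or the blue look-alike on the bench at (435,297).
- **Tray:** the red tray at (148,350), or the red chest at (40,400) and the blue case at (382,172).

I choose the bright spanner and the red tray. The stylus is at about (302,223), the knob at (296,187) and the yellow mark at (250,245).

```bash
python3 - <<'E'
from h import *
from cell import manip,inverse_kinematics
d=load('scene.pkl');s=load('side.pkl')
P=lambda d,u,v,z:at_z(d,u,v,z)[:2].round(3)
print('cap',P(d,281,259,.103),P(s,348,237,.103))
print('knob',P(d,296,181,.164),P(s,363,284,.164))
print('tray corners',[P(d,*q,.035) for q in((100,325),(152,298),(200,373),(146,404))])
print('spanner',P(d,340,295,.08),P(d,316,252,.08), P(s,284,230,.08),P(s,320,265,.08))
print('can',P(d,449,182,.19),'jar',P(d,309,176,.09),'bear',P(d,178,265,.058),'gun',P(d,225,350,.06))
st=manip.state();print(st['tool_pos'],st['tcp_rot'],st['gripper_width'])
w=grab('wrist');print(np.array(w['T_tool_cam']).round(3),w['intrinsics'])
E
```

```text
cap [ 0.529 -0.061] [ 0.526 -0.057]
knob [0.41  0.108] [0.408 0.108]
tray corners [array([ 0.332, -0.438]), array([ 0.353, -0.309]), array([ 0.593, -0.357]), array([ 0.573, -0.48 ])]
spanner [ 0.685 -0.034] [0.555 0.026] [ 0.676 -0.024] [0.544 0.031]
can [0.7   0.332] jar [0.352 0.211] bear [ 0.333 -0.214] gun [ 0.602 -0.293]
[ 0.18366716 -0.64885178  0.23751377] [-3.10977006e+00 -4.31557856e-01  3.20246183e-04] 0.08807650281947324
[[-0.001 -0.964 -0.266  0.067]
 [ 1.    -0.001  0.    -0.001]
 [-0.    -0.266  0.964 -0.146]
 [ 0.     0.     0.     1.   ]] [[412.25161228   0.         315.7070649 ]
 [  0.         412.25161228 235.60604522]
 [  0.           0.           1.        ]]
```

```bash
python3 - <<'E'
from h import *
from cell import manip
manip.move_linear([.184,-.649,.39],rate=.3)
rv=(R.from_euler('z',0)*R.from_euler('x',np.pi)).as_rotvec()
manip.move_pose([.51,0.0,.40],rv)
manip.dwell(.3)
w=grab('wrist');save(w,'w1.pkl');cv2.imwrite('pics/w1.png',cv2.resize(w['image'],(800,600)));st=manip.state();print(st['clock'],st['tool_pos'],st['joint_pos'],st['contact_force'])
E
```

```text
3.7333 [ 5.10035199e-01 -2.55663414e-04  3.99973258e-01] [-4.93300145e-02 -1.10330831e-01  1.71476196e+00 -1.62069881e-05
  1.53725107e+00  1.52195954e+00] [ 0.65872648 -0.36204745  0.23458841]
```

View pics/w1.png

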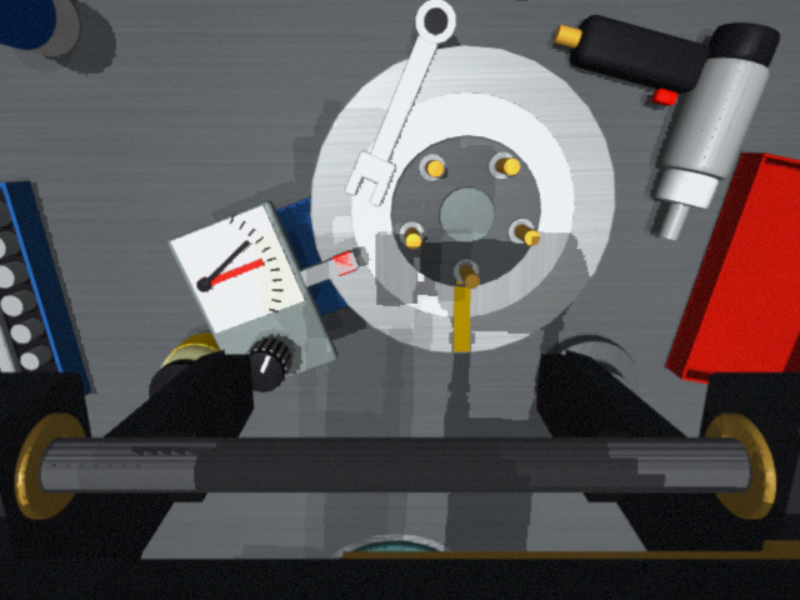

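The wrist view (1.25x) shows the spanner jaw at (370,178), its ring at (436,20) overhanging the rim, and the stripe at (462,320) pointing to −x. The stylus is at (360,258). On the dial the pivot is (204,284), the needle tip (248,243) and the red tip (262,263). The knob is at (266,370). Next is a close crop, with my model projected onto the image to refine it.

```bash
python3 - <<'E'
from h import *
w=load('w1.pkl');im=w['image'];d=load('scene.pkl')
a=lambda u,v,z:at_z(w,u/1.25,v/1.25,z)
# hub fit: cap top, disc rim via white/steel? use stud tips
tips=np.array([a(u,v,.137)[:2] for u,v in((435,169),(512,166),(413,241),(532,238),(472,283))])
c=tips.mean(0);print('tips',tips.round(4),'c',c.round(4),np.hypot(*(tips-c).T).round(4),np.degrees(np.arctan2(*(tips-c).T[::-1])).round(1))
print('cap',a(467,214,.103).round(4))
from math import *
print('stylus',a(352,256,.118).round(4),'mark',a(462,320,.07).round(4))
print('span ring',a(436,20,.082).round(4),'jaw',a(370,178,.082).round(4),'mid edges',a(402,92,.08).round(4),a(421,98,.08).round(4))
for n,u,v in(('chest',90,460),('chest2',60,420),('chest3',20,360)): print(n,at_depth(d,u,v).round(3))
c1=im[130:320,120:310];c2=im[0:180,240:420]
o=np.hstack([cv2.resize(c1,(400,400),interpolation=cv2.INTER_CUBIC),cv2.resize(c2,(400,400),interpolation=cv2.INTER_CUBIC)])
cv2.imwrite('pics/crop1.png',o)
E
```

```text
tips [[ 0.5643 -0.0312]
 [ 0.5664 -0.0905]
 [ 0.5083 -0.0146]
 [ 0.5105 -0.1097]
 [ 0.4735 -0.0632]] c [ 0.5246 -0.0618] [0.0502 0.0507 0.05   0.0499 0.0511] [  37.7  -34.4  109.1 -106.4 -178.5]
cap [ 0.5258 -0.0619  0.103 ]
stylus [0.4925 0.0361 0.118 ] mark [ 0.4196 -0.0653  0.07  ]
span ring [ 0.6806 -0.0339  0.082 ] jaw [0.5551 0.0217 0.082 ] mid edges [ 0.626  -0.0064  0.08  ] [ 0.6212 -0.0225  0.08  ]
chest [ 0.661 -0.633  0.14 ]
chest2 [ 0.616 -0.634  0.22 ]
chest3 [ 0.458 -0.628  0.221]
```

View pics/crop1.png

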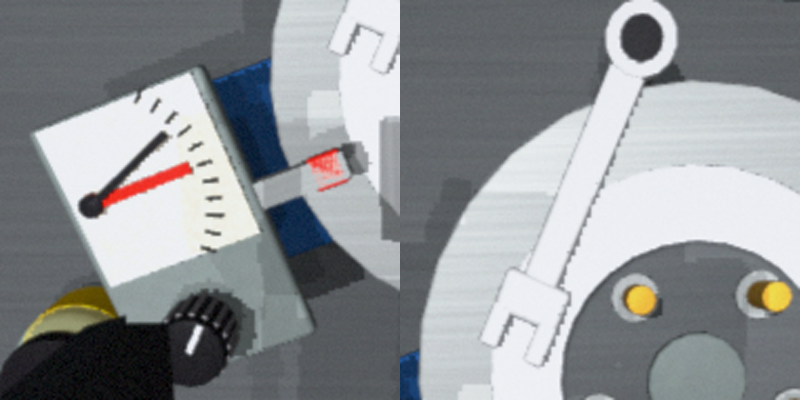

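The crop confirms the aluminium spanner lies on the friction face beside the hat. The needle has to go clockwise to reach the red hand. Now I pick up the spanner.

```bash
cat >> h.py <<'E'
def down(psi): return (R.from_euler('z',psi)*R.from_euler('x',np.pi)).as_rotvec()
E
python3 - <<'E'
from h import *
from cell import manip
w=load('w1.pkl')
px=lambda x,y:at_z(w,240+x/2.2222,y/2.2222,.08)[:2]
M=px(184.5,179);A=px(227,73);B=px(145,284);u=(B-A)/np.linalg.norm(B-A)
M=A+u*np.dot(M-A,u);ang=np.arctan2(u[1],u[0]);psi=ang-np.pi
print('M',M,np.degrees(ang),'ring-jaw len',np.linalg.norm(px(254,4.5)-px(115,354)))
g=M-.020*u
px1=lambda x,y,z:at_z(w,120+x/2.105,130+y/2.105,z)[:2]
p=px1(92,205,.128);n=px1(167,134,.126);l=px1(190,168,.124)
f=lambda v:np.degrees(np.arctan2(v[1],v[0]))
print('piv',p,'needle',f(n-p),'lim',f(l-p),np.linalg.norm(n-p),np.linalg.norm(l-p))
np.savez('sp.npz',g=g,M=M,ang=ang)
manip.move_pose([*g,.19],down(psi))
manip.set_gripper(.040)
manip.move_linear([*g,.10],rate=.15)
manip.move_linear([*g,.075],rate=.05)
s=manip.state();print(s['tool_pos'],s['contact_force'])
manip.set_gripper(.0,force=45)
s=manip.state();print(s['gripper_width'],s['grasp_force'],s['contact_force'])
if s['gripper_width']>.012:
    manip.move_linear([*g,.24],rate=.12)
s=manip.state();print(s['gripper_width'],s['grasp_force'],s['contact_force'],s['clock'])
d=grab('scene');cv2.imwrite('pics/s2.png',d['image'][100:420,80:500])
E
```

```text
M [ 0.61888048 -0.00844819] 157.66855399026312 ring-jaw len 0.1706341757590193
piv [0.47064835 0.15920184] needle -48.246237521848144 lim -69.99782046046275 0.05284570093567173 0.0520922928184997
[ 0.63718983 -0.0160374   0.0746427 ] [-0.15473516 -0.22283707 -0.06224343]
0.017343558797663635 44.895172119140625 [0.07537686 1.24869193 2.08751763]
0.017007692202971044 44.89597499370575 [ 0.03331646 -0.67265923 -1.01927137] 8.9333
```

View pics/s2.png

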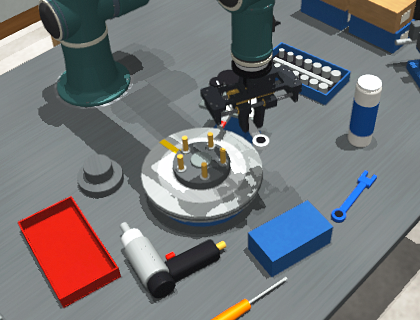

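The crop shows the spanner in the gripper (ring at (262,141)) and the yellow mark still in place. On to the tray.

```bash
python3 - <<'E'
from h import *
from cell import manip
t=np.array([.463,-.396]);a=np.radians(169.4);u=np.array([np.cos(a),np.sin(a)])
g=t-.020*u; rv=down(a-np.pi)
manip.move_pose([*g,.20],rv)
manip.move_linear([*g,.05],rate=.15)
manip.move_linear([*g,.0115],rate=.05)
s=manip.state();print(s['tool_pos'],s['contact_force'],s['gripper_width'])
manip.set_gripper(.036)
manip.dwell(.2)
manip.move_linear([*g,.20],rate=.2)
s=manip.state();print(s['clock'])
manip.set_gripper(0)
# over disc: push start
hub=np.array([.525,-.062]);th=np.radians(1.6)
manip.move_pose([*(hub+.05*np.array([np.cos(th),np.sin(th)])),.22],down(th+np.pi/2))
s=manip.state();print(s['clock'],s['joint_pos'].round(2) if hasattr(s['joint_pos'],'round') else s['joint_pos'],s['gripper_width'])
d=grab('scene');save(d,'s3.pkl');cv2.imwrite('pics/s3.png',cv2.resize(d['image'][200:420,80:380],None,fx=2.5,fy=2.5))
E
```

```text
[ 0.4828384  -0.39983291  0.01158974] [-0.5402299   0.88351513 -1.73781743] 0.016974846483091718
14.3417
16.3167 [-0.15  0.09  1.84 -0.    1.21 -0.18] 0.0003976606213519355
```

View pics/s3.png

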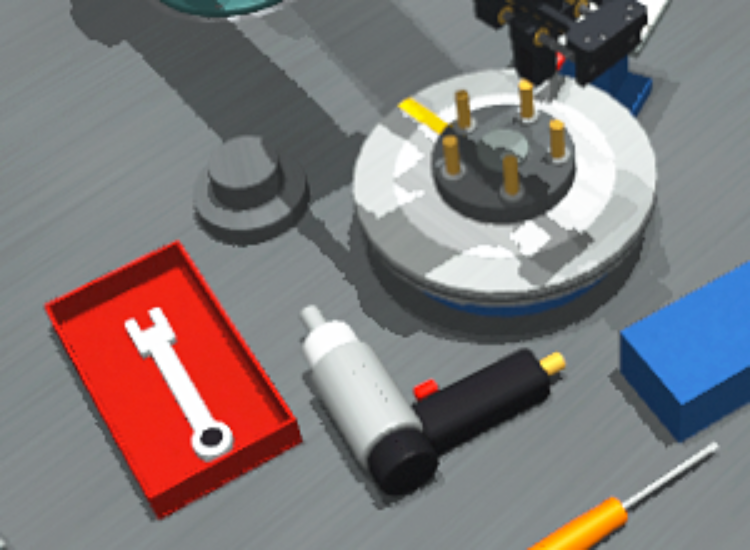

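The spanner lies flat and central in the red tray, from (150,325) to (212,438). Next I push the disc one click clockwise.

```bash
python3 - <<'E'
from h import *
from cell import manip
hub=np.array([.525,-.062])
def pos(deg,z):
    t=np.radians(deg);return [*(hub+.05*np.array([np.cos(t),np.sin(t)])),z],down(t+np.pi/2)
p,r=pos(1.6,.108);manip.move_linear(p,rate=.15,rot=r)
for a in(-10,-20,-30,-40,-50,-58,-66):
    p,r=pos(a,.108);manip.move_linear(p,rate=.05,rot=r)
    s=manip.state();print(a,np.array(s['contact_force']).round(1))
manip.dwell(1.5)
p,r=pos(-60,.108);manip.move_linear(p,rate=.05,rot=r)
p[2]=.25;manip.move_linear(p,rate=.2)
manip.dwell(.3);print(manip.state()['contact_force'],manip.state()['clock'])
manip.set_gripper(.07)
# look from a pose beside the knob
manip.move_pose([.46,.04,.34],down(np.pi/2))
manip.dwell(.2)
w=grab('wrist');save(w,'w2.pkl');cv2.imwrite('pics/w2.png',cv2.resize(w['image'],(800,600)))
d=grab('side');save(d,'side2.pkl');print(manip.state()['clock'])
E
```

```text
-10 [ 0.2 -0.2  0.7]
-20 [0.2 5.1 0.8]
-30 [2.3 5.9 0.6]
-40 [1.7 5.7 1.4]
-50 [0.9 3.  1.2]
-58 [ 0.   0.4 -0.2]
-66 [-0.   0.7  0.1]
[-0.67925901  0.35762739  0.50022705] 22.4167
24.6083
```

View pics/w2.png

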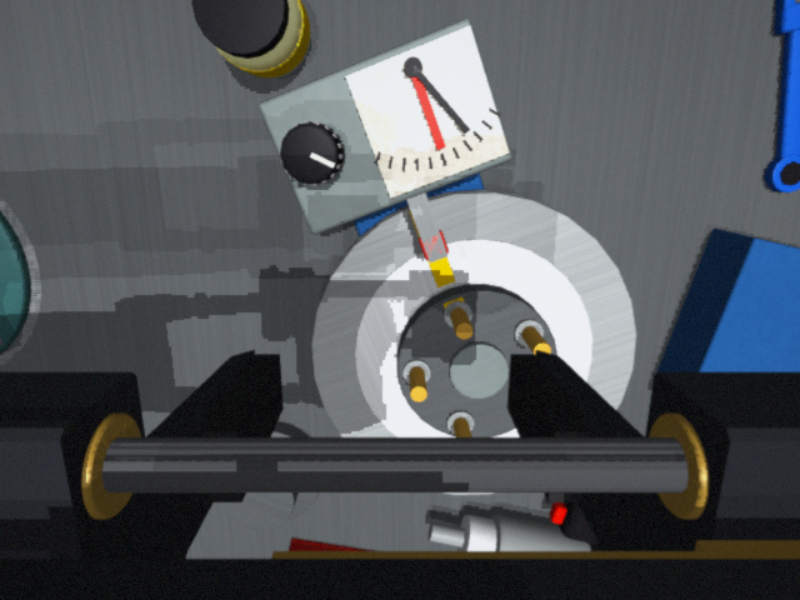

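The yellow stripe now sits under the stylus at (438,262). On the dial the pivot is (414,66), the needle tip (466,131) and the red tip (441,149). The knob top is at (312,153). Next I turn the knob.

```bash
python3 - <<'E'
from h import *
from cell import manip
w=load('w2.pkl');a=lambda u,v,z:at_z(w,u/1.25,v/1.25,z)[:2]
p=a(414,66,.128);n=a(466,131,.126);l=a(441,149,.124)
f=lambda v:np.degrees(np.arctan2(v[1],v[0]))
d=f(l-p)-f(n-p);k=a(311,153,.164);print('needle',f(n-p),'lim',f(l-p),'knob',k)
ks=k; k=(k+np.array([.409,.108]))/2
d=(d-21.75)/2;dk=2*d;print('turn',dk,'at',k)
p0=np.radians(90-dk/2)
manip.set_gripper(.06)
manip.move_pose([*k,.23],down(p0))
manip.move_linear([*k,.133],rate=.12)
s=manip.state();print(s['tool_pos'],s['contact_force'])
manip.set_gripper(0,force=15)
s=manip.state();print(s['gripper_width'],s['grasp_force'],s['contact_force'])
for i in range(1,6):
    manip.move_pose([*k,.133],down(p0+np.radians(dk*i/5)))
s=manip.state();print(s['gripper_width'],s['contact_force'],s['moment'])
manip.set_gripper(.06);manip.dwell(.1)
manip.move_linear([*k,.25],rate=.15)
manip.move_pose([.46,.04,.34],down(np.pi/2));manip.dwell(.3)
w=grab('wrist');save(w,'w3.pkl');cv2.imwrite('pics/w3.png',cv2.resize(w['image'][0:250,190:470],None,fx=2.4,fy=2.4,interpolation=cv2.INTER_CUBIC))
print(manip.state()['clock'])
E
```

```text
needle -48.73825180852744 lim -69.96254579156992 knob [0.4080944  0.10764085]
turn -42.974293983042486 at [0.4085472  0.10782042]
[0.40951132 0.10786017 0.13392468] [-0.56690198  1.16672268  0.36318349]
0.03557107914017687 14.998933738097548 [-3.05341887 -1.86731012  6.34943437]
0.03526197964419641 [-3.30608892 -2.98149053  6.35218171] [-0.28640665  0.45441135 -0.06819117]
30.8667
```

View pics/w3.png

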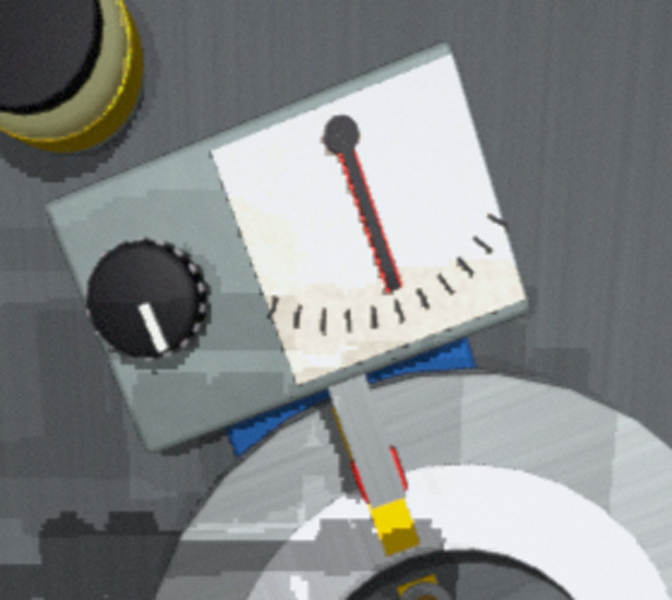

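The black needle covers the red hand, with red visible on both sides of it and both tips at about (393,290). The stripe is under the stylus at (393,520), and the arm is clear of everything. Handing in.

```bash
python3 - <<'E'
from cell import manip,order
print(order.close_job(),manip.state()['clock'])
E
```

```text
the job is handed in; nothing more can be done
the job is handed in; nothing more can be done
```

The job is handed in at about 31 s of the 72 s allowed: the spanner lies flat in the red tray, the yellow mark has clicked in under the stylus and the needle lines up with the red hand, all checked in camera images, but no verdict came back.

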